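# Move the battery pack from the charger to the microscope camera

## Robot

A 6-joint arm with a two-finger parallel gripper is mounted at the origin on the work surface. World frame = base frame: x ahead of the robot, y to its left, z up, the work surface at z = 0. Lengths are in m, angles in rad, forces in N, time in s.
With the tool pointing down it reaches from about 0.35 to 0.775 m from the base axis. Payload 5.5 kg.
Tool frame: the origin (TCP) lies at the very end of the fingers, on their centre line; the grasp point (between the pads) lies 19 mm behind it; x points along the fingers, y is the direction in which the jaws open and shut, and the axes are right-handed (so a half turn about x gives the same grasp; the last joint's range is limited). The gripper opens to 85 mm and grips with 20 to 120 N. Pads are 22 mm wide; open, the fingers measure 114 mm over their backs; the gripper's body (76 mm by 85 mm) begins 54 mm behind the grasp point. The pads swing forward as they close: fully open they stand 13 mm farther back than shut.
Start: joints at [1.06, 0.313, 0.046, 1.304, 0, 1.431], TCP at [0.208, 0.536, 0.231] pointing down, gripper open.
Joint ranges: [-2.76, 2.76], [-0.86, 1.69], [-1.03, 1.26], [-2.2, 2.34], [-1.47, 1.5], [-3.14, 3.14]. Speed limits (rad/s): [2.57, 2.57, 3.14, 3.14, 3.14, 3.14].

## Interface

Orientations are given as a unit quaternion [w, x, y, z].
In Python, from workcell import readout, cams, env, finder gives the robot as it stands.
- The arm moves only by the tool drive_tool, never from a script. Its argument "moves" is a list that holds one entry, the list of rows, each a list of 7 numbers: the shift along the tool's x, y, z in m, then the turn, a rotation vector about the tool's x, y, z in rad, then the closure in counts, from 0 (fully open) to 255 (shut). A call has exactly 5 rows; each row is the pose to reach, as a shift and turn from the pose measured when the call began, along the tool's axes at that moment; what a row does not reach only later rows make up. A row lasts 1/8 s, in which the tool goes at most 62.5 mm and 10.7 degrees, less where a joint would pass 70% of its speed; a pose out of reach is approached as far as the arm can. A call with a gripper value outside its range is refused whole. The fingers move at their own pace and stop on an object; "squeeze" is the grip in N (left out, the last holds). Time passes only in rows, so rows that repeat a pose let the fingers close, or fill a call up. It gives the time, the measured TCP pose, the force and the opening at its end, in the units of the state.
- readout.get_state(): the state, without advancing time (a new reading comes with each control period).
- cams.read_camera(name): name is "side" or "top"; returns the picture (400x640x3 uint8, blue, green, red); there is no depth.
- cams.camera_params(name): a dict with "mtx" (3x3 intrinsics, pixels), "dist" ([k1, k2, p1, p2, k3] as OpenCV has them; the pictures are not rectified), "R" (3x3) and "t" (3): a world point X has camera coordinates R X + t. Camera axes: x right, y down, z forward; pixel columns grow to the right and rows downward; lengths in m; the calibration is good to about 2 mm. A picture is of the moment at which its call begins. camera_params takes no time and is no camera call.
- env.hand_in(): hands the job in, once; it reports no verdict.
Trained networks look in the newest picture that a camera, given by its name, has taken for a name from the list of things; names that differ only in an ending like _2 or _b are one class to them, and where a whole thing is asked for, a point or a joint stands for the part that bears it (a point fixed in the world has none). Each returns a list of dicts, best first, with "conf" (0 to 1); they miss things now and then, are a little off and sometimes report something else, mostly with a low value. They report only what shows in the picture. A call takes as long as a camera call. They do not tell look-alikes from the thing itself.
- finder.regions_of(camera, name): "pixels" (400x640 bool, what is visible of it) and "point" ([column, row] in pixels, amid what is visible of it).
The state is a dict: "clock": time; "joint_pos": joint angles; "qvel": joint speeds; "tau": joint torques, N m; "tcp_pos": TCP position; "orientation": TCP orientation; "wrist_force": force on the tool from outside, world axes, zero at the start; "ft_torque": the same for the moment, N m; "finger_gap": finger opening in m.
Only numpy, scipy, OpenCV 4.12 (cv2) and the standard library are available. Lean on these libraries where they do the work, as an engineer would, in place of code of your own. Each camera call takes 0.05 s, during which the arm holds its last target.

## Task

The microscope camera needs its battery. Press down the orange catch tab of the grey charger so that the blue battery pack springs free, slide the pack off along its rail, and slide it onto the rail of the white camera box until its catch clicks up behind the pack and holds it. Push gently, without ramming the pack against the camera box, leave the slide box, oil bottle and lens cap where they are, and let go.

Things in the scene. Friction and masses are not known exactly. Their poses are not given: they have to be found in the camera images.
- battery_grip (a point): Grip point of the blue battery pack (0.25 kg), 34 mm above its underside, mid length. Pack 72 mm long (x), 52 high (z up); body 40 wide (y: grip across it, firmly, about 40 N); black foot plate below 72 x 53 x 5 mm, round ends. Starts latched in the charger, x along its x. Fingertips over 20 mm below this point meet the rail lips.
- charger: Light-grey fixed charger, 123 x 120 x 30 mm, rail on top, 24 mm hump at its far end. Origin on the bench below mid rail; +x = the way a pack slides in, z up. Latched pack: grip point at x -1, y 0, z 64 mm. Tab pressed 7 mm: a plunger (4-7 N) pushes the pack to about x = -12 mm (or some mm more), over the tooth, which tips its rear up by 1.5 deg; draw it off with a few N.
- charger_mouth (a point): Open (-x) end of the charger's rail, deck height: x -53, y 0, z 30 mm in its frame. Foot slides on the deck (z 30) between guides 57 mm apart with lips 44 mm apart, tops 10.5 mm above the deck, 1.5 mm play above the foot: on and off only along x. Full guides x -41 to +39 mm, lead-ins from x -60. Pack is clear to lift once its grip point is at x = -97 mm.
- charger_catch_tab (a point): Top middle of the charger's orange catch tab (28 mm wide in y), at x -70, y 0, z 28 mm in its frame, moving down with it; free below and beyond the -x end. Press straight down; closed fingers fit with their wider side along y. The pack springs to about 20 mm from it. The catch's tooth stands 6 mm over the deck at x -41 to -37, ramped on its -x side.
- charger_catch (a joint): How far the charger's catch is pressed down, m: 0 up, 0.009 fully down; about 3 N starts it, 6.3 N holds it fully down.
- camera_box: White fixed camera control box, 175 x 140 x 30 mm, blue 20 mm housing with screen at its far end; frame, rail and catch shape as the charger's. But end stop, plunger and catch sit on a carriage clamped anywhere within 24 mm, new each time: a latched pack's grip point is at x = -1 to +23 (y 0, z 64 mm). The end must be felt.
- camera_mouth (a point): Open (-x) end of the camera box's rail, x -53, y 0, z 30 mm in its frame; as the charger's, but 2.5 mm play above the foot. Keep the pack level. Sliding in takes 5 to 15 N (ramp; 2-5 N plunger over the last 11 mm); the catch clicks up less than 2 mm before a hard stop, where force climbs steeply: pushing over 30 N does damage. Let go before the click, it is pushed back out.
- camera_catch (a joint): How far the camera box's catch is pressed down, m: 0 up (also when latched behind the pack), about 0.006 while the pack is over the tooth, at most 0.009; same spring as the charger's.
- slide_box_center (a point): Centre of a blue slide box with a clear lid, 80 x 58 x 30 mm, loose; leave alone.
- oil_bottle_center (a point): Centre of a small amber oil bottle, 32 mm across, 65 mm high, loose; leave alone.
- lens_cap_center (a point): Centre of a red lens cap, 42 mm across, 10 mm high, loose; leave alone.
Not all that is in view belongs to the job. Leave any yellow look-alike of the charger alone. Leave any red or turquoise look-alike of the part that bears battery_grip alone.

How it is judged:
By the outcome, as a careful person would: the job done as asked, in the order asked, and still so for the second after the job is handed in, with the robot touching nothing.
It also fails if it takes over 59 s, if anything falls off the work surface, if the arm or the gripper's body presses on something with over 40 N, if the wrist force passes 120 N, or if a joint passes its speed limit or range.

## Working session

There is one attempt and no reset: what is moved stays moved. The work goes in short steps, Python scripts to look and compute and a tool call to move; the robot and the scene stay as the last step left them, time stands still between calls to the robot, and variables do not carry over. Pictures are saved under pics/ and viewed, and the job is handed in when it is done.

Besides the shell and the picture viewer there is one more tool, called in YAML: its name, and indented under it one key for each argument. drive_tool: Moves the arm, as the interface text tells. Its arguments: {"type":"object","properties":{"moves":{"type":"array"},"squeeze":{"type":"number"}},"required":["moves"]}

```bash
ls; mkdir -p pics
python3 - <<'E'
from workcell import readout, cams, env, finder
import cv2
s=readout.get_state()
print(s)
for n in("side","top"):
    im=cams.read_camera(n); cv2.imwrite(f"pics/{n}0.png",im)
    p=cams.camera_params(n); print(n,p)
E
```

```text
pics
{'clock': 0.0, 'joint_pos': array([1.06038333e+00, 3.13990125e-01, 4.49675871e-02, 1.30359877e+00,
       9.12547129e-06, 1.43117969e+00]), 'qvel': array([ 0.0003237 , -0.00041319, -0.00017016,  0.00160778,  0.00070471,
       -0.00011915]), 'tau': array([ 6.60348951e-05, -4.80626321e+01,  2.98532993e+01,  1.95262913e-02,
       -2.96486462e-05, -5.70678907e-06]), 'tcp_pos': array([0.20811663, 0.53546214, 0.23041006]), 'orientation': array([ 0.69477966,  0.12973611,  0.69519785, -0.13095695]), 'wrist_force': array([ 1.53316723, -0.15268973, -0.83741922]), 'ft_torque': array([-0.03546604,  0.03594511, -0.0077315 ]), 'finger_gap': 0.08543753772868136}
side {'mtx': array([[381.04141163,   0.        , 315.36743269],
       [  0.        , 381.04141163, 205.9782705 ],
       [  0.        ,   0.        ,   1.        ]]), 'dist': array([0.02103717, 0.        , 0.        , 0.        , 0.        ]), 'R': array([[ 0.99936354, -0.03085843, -0.01789597],
       [-0.03509877, -0.7610131 , -0.64778633],
       [ 0.00637061,  0.64800217, -0.76161184]]), 't': array([-0.55121102,  0.06047843,  0.93347401])}
top {'mtx': array([[362.3272457 ,   0.        , 314.86692341],
       [  0.        , 362.3272457 , 202.67825946],
       [  0.        ,   0.        ,   1.        ]]), 'dist': array([0.02593369, 0.        , 0.        , 0.        , 0.        ]), 'R': array([[-0.01258037, -0.99964838, -0.02334218],
       [-0.99867599,  0.01372577, -0.04957687],
       [ 0.04987983,  0.02268758, -0.99849751]]), 't': array([0.01147487, 0.56712174, 1.12856101])}
```

View pics/side0.png

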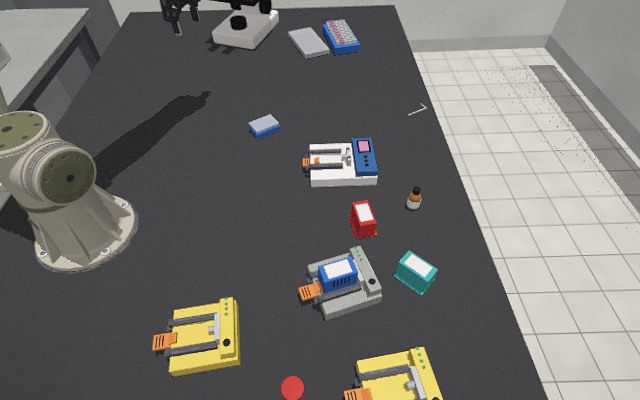

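View pics/top0.png

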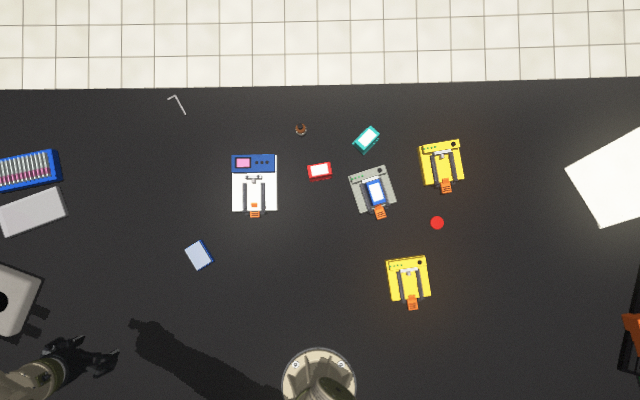

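Run:
```python
from workcell import readout, cams, env, finder
import cv2, numpy as np, pickle
out={}
for n in("side","top"):
    im=cams.read_camera(n); out[n]=im
    for k in("charger","camera_box","charger_catch_tab","camera_catch","battery_grip","charger_mouth","camera_mouth"):
        r=finder.regions_of(n,k); out[n,k]=r
        print(n,k,[(round(d["conf"],2),np.round(d["point"],1).tolist(),int(d["pixels"].sum())) for d in r])
pickle.dump(out,open("det.pkl","wb"))
def crop(im,c,r,w,h,name):
    x=im[r:r+h,c:c+w]; cv2.imwrite(name,cv2.resize(x,None,fx=6,fy=6,interpolation=cv2.INTER_CUBIC))
crop(out["top"],220,140,120,90,"pics/tc.png")
crop(out["top"],325,150,90,80,"pics/tg.png")
crop(out["side"],290,240,110,90,"pics/sg.png")
crop(out["side"],290,125,110,80,"pics/sc.png")
```

```text
side charger [(0.87, [394.0, 380.8], 3722), (0.78, [348.8, 290.2], 2670), (0.61, [201.3, 338.6], 4856)]
side camera_box [(0.79, [340.2, 160.7], 2927), (0.49, [335.8, 275.3], 1072)]
side charger_catch_tab [(0.62, [164.0, 338.4], 329), (0.53, [357.6, 393.1], 330), (0.51, [307.2, 292.6], 269)]
side camera_catch []
side battery_grip [(0.89, [415.7, 273.1], 1083), (0.65, [336.8, 279.7], 1050), (0.63, [361.1, 218.7], 762)]
side charger_mouth [(0.97, [203.4, 337.8], 4886), (0.84, [347.8, 288.6], 2741), (0.7, [398.7, 376.5], 3777)]
side camera_mouth [(0.67, [343.0, 165.1], 2916)]
top charger [(0.93, [441.7, 167.3], 1763), (0.7, [365.3, 190.2], 1330), (0.63, [409.9, 276.0], 1904)]
top camera_box [(0.65, [253.0, 181.7], 2626)]
top charger_catch_tab [(0.49, [443.6, 182.8], 124), (0.48, [378.1, 211.0], 133)]
top camera_catch [(0.39, [253.0, 213.6], 60)]
top battery_grip [(0.72, [364.0, 140.3], 410), (0.71, [372.3, 189.8], 319)]
top charger_mouth [(0.78, [365.3, 185.9], 1316), (0.75, [375.0, 190.5], 385), (0.64, [406.5, 279.4], 1828), (0.6, [439.0, 166.3], 1814)]
top camera_mouth [(0.74, [255.0, 183.6], 2686)]
```

```bash
sleep 1
```

```text
(no output)
```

View pics/tc.png

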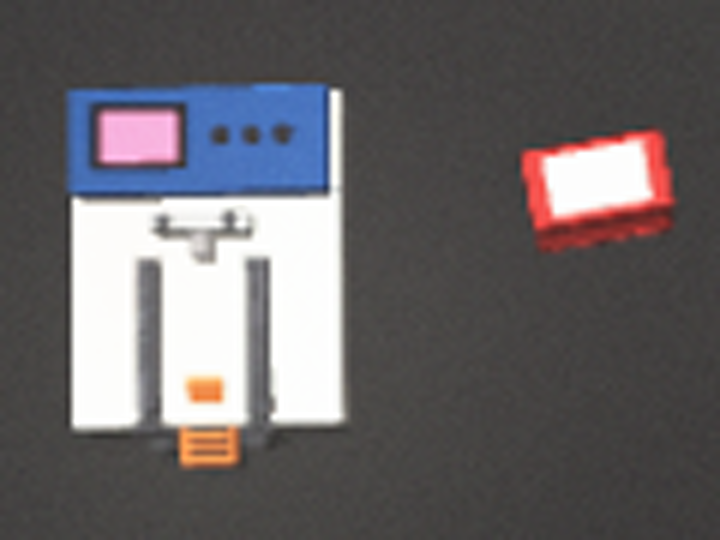

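View pics/tg.png

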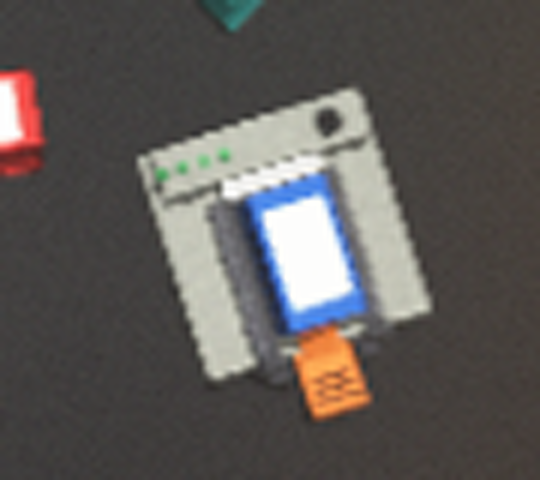

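View pics/sg.png

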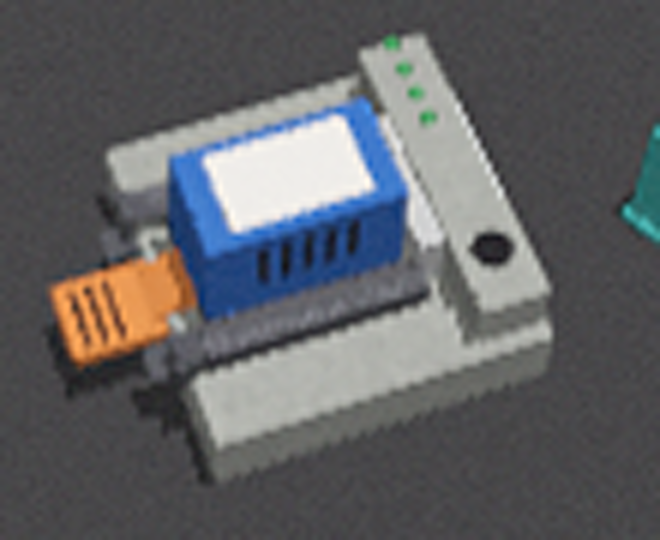

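View pics/sc.png

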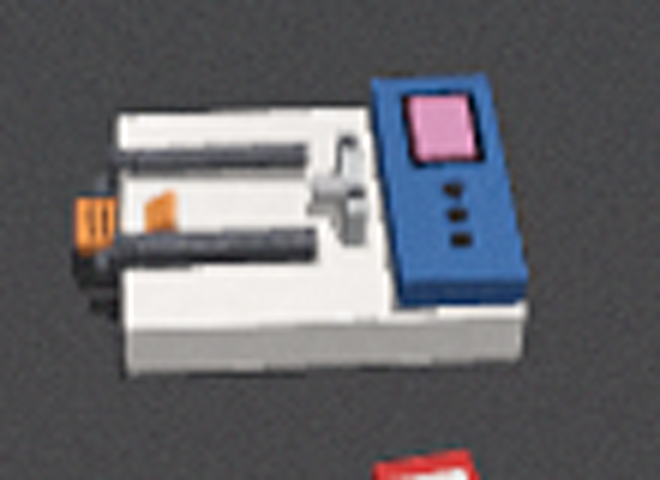

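```bash
cat > h.py <<'E'
import numpy as np, cv2
from scipy.optimize import least_squares
from workcell import readout, cams, env, finder
P={n:cams.camera_params(n) for n in("side","top")}
def proj(n,X):
    p=P[n]; return cv2.projectPoints(np.asarray(X,float).reshape(-1,1,3),cv2.Rodrigues(p["R"])[0],p["t"],p["mtx"],p["dist"])[0].reshape(-1,2)
def unz(U,off): return (np.asarray(U,float)+.5)/6-.5+np.asarray(off)
def w(pose,L):
    x,y,a=pose; L=np.asarray(L,float); c,s=np.cos(a),np.sin(a)
    return np.c_[x+c*L[:,0]-s*L[:,1],y+s*L[:,0]+c*L[:,1],L[:,2]]
def fit(obs,p0):
    # obs: list (cam, off, [(U,V,x,y,z mm)])
    def f(p):
        r=[]
        for n,off,l in obs:
            l=np.array(l,float); r.append((proj(n,w(p,l[:,2:]/1000))-unz(l[:,:2],off)).ravel())
        return np.concatenate(r)
    s=least_squares(f,p0,loss="soft_l1",f_scale=.5,x_scale=[.01,.01,.02]); return s.x,f(s.x).reshape(-1,2)
E
cat > fit1.py <<'E'
from h import *
np.set_printoptions(precision=2,suppress=True)
g_t=("top",(325,150),[(138,157,70,60,54),(358,88,70,-60,54),(212,380,-53,60,30),(432,308,-53,-60,30)])
g_s=("side",(290,240),[(212,447,-53,-60,30),(220,482,-53,-60,0),(552,340,70,-60,30),(548,293,70,-60,54),(425,38,70,60,54),(108,155,-53,60,30),(170,158,-37,20,82),(360,100,35,20,82),(405,198,35,-20,82),(210,258,-37,-20,82)])
c_t=("top",(220,140),[(72,430,-53,70,30),(345,425,-53,-70,30),(343,90,122,-70,30),(160,262,39,22,40.5),(247,262,39,-22,40.5)])
c_s=("side",(290,125),[(122,328,-53,-70,30),(127,375,-53,-70,0),(118,115,-53,70,30),(523,310,122,-70,30),(522,357,122,-70,0),(315,228,39,-22,40.5)])
for nm,o in(("charger",[g_t,g_s]),("g top",[g_t]),("g side",[g_s]),("camera",[c_t,c_s]),("c top",[c_t]),("c side",[c_s])):
    p,r=fit(o,[.58,-.15 if nm[0]!='c' or nm=='charger' else .15,0.]); print(nm,p[:2]*1000,np.degrees(p[2]));print(r.T)
E
python3 fit1.py
```

```text
charger [ 595.48 -179.77] 16.824846220565217
[[ 1.46  2.45  0.76  1.2  -0.49 -1.83  0.02  2.06 -1.12 -1.67  0.71  2.45
   2.63  0.74]
 [ 0.27 -0.19  1.74  2.02  0.47  1.05 -0.42  1.73 -2.96 -0.59 -0.87 -1.23
  -1.37 -0.71]]
g top [ 599.08 -175.56] 18.390680497774433
[[-0.37  0.26 -0.01  0.07]
 [-0.17 -1.65  0.95  0.22]]
g side [ 594.65 -180.97] 16.952689272004267
[[-0.8  -2.13 -0.28  1.76 -1.53 -2.09  0.31  2.06  2.27  0.38]
 [ 1.1   1.66  0.05  2.2  -2.53 -0.04 -0.3  -0.74 -0.87 -0.11]]
camera [594.91 191.86] 0.2671446196078908
[[ 0.7   0.   -0.35  0.43  0.09  0.23 -0.29 -0.42  0.44 -0.58  1.93]
 [ 0.52  0.54  0.59 -1.51 -1.78 -0.35 -0.28 -0.07  0.09  0.21 -0.62]]
c top [595.35 192.47] 0.014713190470953654
[[ 0.43 -0.26 -0.37  0.29 -0.05]
 [ 0.28  0.5   0.55 -1.68 -1.89]]
c side [594.59 191.24] 0.467810447918082
[[ 0.21 -0.31 -0.61  0.42 -0.6   1.86]
 [-0.12 -0.06  0.13  0.15  0.26 -0.49]]
```

```bash
cat > fit2.py <<'E'
from h import *
np.set_printoptions(precision=2,suppress=True,linewidth=150)
exec(open("fit1.py").read().split("for nm")[0].split("\n",2)[2])
g_t[2].extend([(248,190,35,20,82),(325,176,35,-20,82),(368,320,-37,-20,82),(288,337,-37,20,82)])
def fit2(obs,p0,ln):
    def f(p):
        r=[]
        for n,off,l in obs:
            l=np.array(l,float); q=l[:,2:].copy()
            q[l[:,2]==-53,0]=p[3]*1000; q[l[:,2]>60,0]=p[4]*1000
            r.append((proj(n,w(p[:3],q/1000))-unz(l[:,:2],off)).ravel())
        return np.concatenate(r)
    s=least_squares(f,p0,loss="soft_l1",f_scale=.5,x_scale=.01); return s.x,f(s.x).reshape(-1,2)
for nm,o,y,b in(("charger",[g_t,g_s],-.15,.07),("g top",[g_t],-.15,.07),("g side",[g_s],-.15,.07),("camera",[c_t,c_s],.19,.122),("c top",[c_t],.19,.122),("c side",[c_s],.19,.122)):
    p,r=fit2(o,[.58,y,0.,-.053,b],0); print(nm,p*1000,np.degrees(p[2]));print(r.T)
E
python3 fit2.py
```

```text
charger [ 592.57 -180.24  287.65  -46.02   73.19] 16.481355039748003
[[ 1.41  2.48  0.11  0.61  0.53  0.63  0.92  1.27  1.17 -0.22 -0.01  2.03 -0.85  0.18 -0.71  1.14  1.16 -0.85]
 [ 0.08 -0.17  0.44  0.94  1.63 -0.05 -0.86  0.32 -0.41  0.17 -0.38  1.76 -3.02 -1.42 -0.72 -0.91 -1.01 -0.52]]
g top [ 592.97 -177.68  298.18  -44.66   73.57] 17.084291412783287
[[ 0.35  1.28 -0.64 -0.28 -0.44 -0.38  0.15  0.54]
 [ 0.11 -0.52  0.05  0.17  1.62 -0.2  -1.09  0.23]]
g side [ 591.46 -181.62  286.14  -45.43   74.2 ] 16.3945821369279
[[ 0.86 -0.51 -0.02  2.02 -0.8  -0.03 -1.23  0.68  0.67 -1.41]
 [ 0.16  0.74  0.17  2.33 -2.58 -0.97 -0.14 -0.31 -0.35  0.12]]
camera [589.78 191.91   2.17 -46.94 128.23] 0.12444530331659044
[[ 0.64 -0.06 -0.28  0.46  0.11  0.52 -0.   -0.03  0.81 -0.23 -0.01]
 [ 0.17  0.3   0.3   0.12 -0.11 -0.41 -0.34 -0.13  0.14  0.26 -0.54]]
c top [589.8  192.57  -3.18 -46.22 129.53] -0.1819286925869409
[[ 0.35 -0.35 -0.27  0.31 -0.03]
 [-0.19  0.19  0.    0.08 -0.08]]
c side [589.62 191.2    6.82 -47.33 127.31] 0.3909599022779087
[[ 0.44 -0.08 -0.34  0.53 -0.5  -0.01]
 [-0.15 -0.08  0.1   0.19  0.3  -0.4 ]]
```

```bash
cat > fit3.py <<'E'
from h import *
import pickle
np.set_printoptions(precision=2,suppress=True,linewidth=150)
exec(open("fit2.py").read().split("def fit2")[0].split("\n",2)[2])
def fix(l,b): return [(u,v,-47 if x==-53 else b if x>60 else (x-1)*34/36+1-0 if z==82 and 0 else (-1+np.sign(x)*34 if z==82 else x),y,z) for u,v,x,y,z in l if z!=54]
G=[(n,o,fix(l,76)) for n,o,l in(g_t,g_s)]; C=[(n,o,fix(l,128)) for n,o,l in(c_t,c_s)]
res={}
for nm,o,y in(("charger",G,-.18),("g top",G[:1],-.18),("g side",G[1:],-.18),("camera",C,.19),("c top",C[:1],.19),("c side",C[1:],.19)):
    p,r=fit(o,[.59,y,0.1]); res[nm]=p; print(nm,p[:2]*1000,np.degrees(p[2]));print(r.T)
pickle.dump(res,open("res.pkl","wb"))
D=pickle.load(open("det.pkl","rb"))
def box(x0,x1,y0,y1,z0,z1):
    c=[(x,y,z) for z in(z0,z1) for x,y in((x0,y0),(x1,y0),(x1,y1),(x0,y1))]
    return [(c[i],c[j]) for i,j in((0,1),(1,2),(2,3),(3,0),(4,5),(5,6),(6,7),(7,4),(0,4),(1,5),(2,6),(3,7))]
for n,nm,off,wh,fn in(("top","camera",(220,140),(90,90),"tc"),("top","charger",(325,150),(90,80),"tg"),("side","charger",(290,240),(110,90),"sg"),("side","camera",(290,125),(110,80),"sc")):
    im=D[n][off[1]:off[1]+wh[1],off[0]:off[0]+wh[0]]; im=cv2.resize(im,None,fx=6,fy=6,interpolation=cv2.INTER_CUBIC)
    ch=nm=="charger"; W=60 if ch else 70
    E=box(-47,76 if ch else 128,-W,W,0,30)+box(-41,39,22,28.5,40.5,40.5)+box(-41,39,-28.5,-22,40.5,40.5)
    if ch:E+=box(-35,33,-20,20,50,82)+box(-70,-60,-14,14,28,28)
    for a,b in E:
        q=proj(n,w(res[nm],np.array([a,b])/1000)); q=((q-off+.5)*6-.5).round().astype(int)
        cv2.line(im,tuple(map(int,q[0])),tuple(map(int,q[1])),(0,255,255),1)
    cv2.imwrite(f"pics/o_{fn}.png",im)
a,b,c,d=[cv2.imread(f"pics/o_{k}.png") for k in("tg","tc","sg","sc")]
def pad(i): 
    o=np.zeros((540,660,3),np.uint8); o[:i.shape[0],:i.shape[1]]=i; return cv2.resize(o,(400,327),interpolation=cv2.INTER_AREA)
cv2.imwrite("pics/ov.png",np.vstack([np.hstack([pad(a),pad(b)]),np.hstack([pad(c),pad(d)])])[:600])
E
python3 fit3.py; python3 -c "
import cv2
a=cv2.imread('pics/ov.png');print(a.shape)"
```

```text
charger [ 592.42 -180.68] 15.977343785758363
[[ 0.18  0.78  0.96  1.1   0.78  1.1   0.3  -1.05  1.11 -0.14  0.2   0.3   0.14 -0.08]
 [ 0.67  1.5   2.24  0.67 -1.37 -0.3  -0.16  0.43 -0.23 -1.34 -0.96 -0.37 -0.38 -0.72]]
g top [ 594.51 -178.07] 16.719388124154875
[[-0.42  0.02 -0.05  0.03 -0.    0.37]
 [ 0.18  0.54  1.68 -0.06 -2.2  -0.96]]
g side [ 592.06 -181.72] 16.397409667421922
[[ 0.41 -0.95  1.09 -0.45  0.01  0.05  0.03 -0.13]
 [ 0.44  1.01 -0.05 -0.74 -0.38 -0.01 -0.03 -0.14]]
camera [589.85 191.9 ] 0.1390085709702494
[[ 0.64 -0.05 -0.28  0.46  0.11  0.53  0.   -0.04  0.75 -0.28  0.02]
 [ 0.17  0.29  0.35  0.1  -0.14 -0.4  -0.34 -0.12  0.14  0.26 -0.54]]
c top [590.38 192.51] -0.05260111297026557
[[ 0.4  -0.3  -0.34  0.3  -0.04]
 [-0.07  0.2   0.25 -0.09 -0.28]]
c side [589.32 191.2 ] 0.3646570221585144
[[ 0.44 -0.08 -0.31  0.67 -0.36 -0.13]
 [-0.16 -0.09  0.09  0.2   0.31 -0.4 ]]
(600, 800, 3)
```

View pics/o_tg.png

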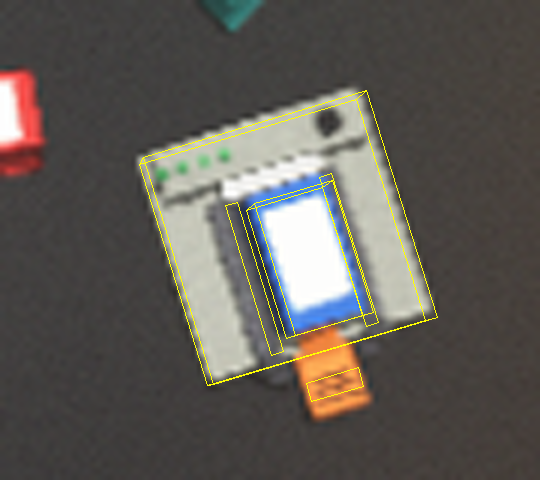

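View pics/o_sg.png

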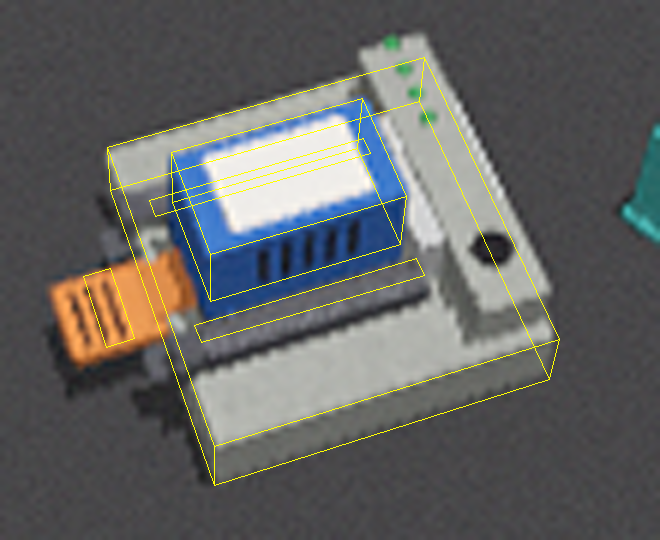

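View pics/o_tc.png

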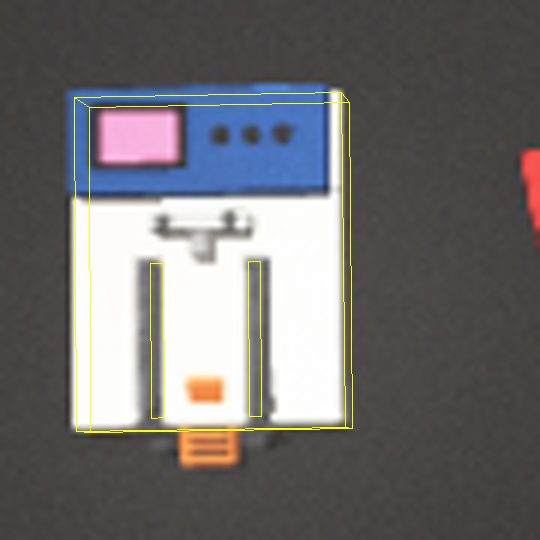

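View pics/o_sc.png

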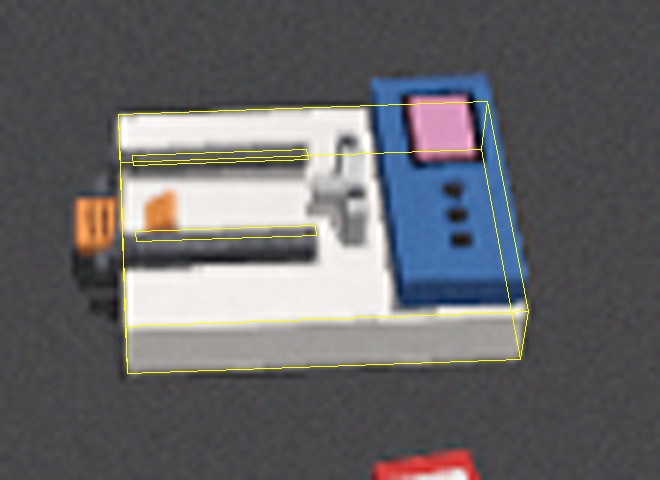

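```bash
cat >> h.py <<'E'
from scipy.spatial.transform import Rotation as Rn
def toolR(yaw,flip,pitch=0):
    # jaw (tool y) along box-frame y; pitch = extra rotation about box y (rad)
    y=np.array([-np.sin(yaw),np.cos(yaw),0])*(-1 if flip else 1); x=np.array([0,0,-1.]); z=np.cross(x,y)
    R=np.c_[x,y,z]
    return Rn.from_rotvec(pitch*np.array([-np.sin(yaw),np.cos(yaw),0]))*Rn.from_matrix(R)
def rel(pos,R,s=None):
    s=s or readout.get_state(); q=s["orientation"]; R0=Rn.from_quat([q[1],q[2],q[3],q[0]])
    return R0.inv().apply(np.asarray(pos)-s["tcp_pos"]),(R0.inv()*R).as_rotvec()
def show():
    s=readout.get_state(); q=s["orientation"]; R0=Rn.from_quat([q[1],q[2],q[3],q[0]]).as_matrix()
    print("t",round(s["clock"],2),"tcp",np.round(s["tcp_pos"]*1000,1),"F",np.round(s["wrist_force"],1),"gap",round(s["finger_gap"]*1000,1),"j",np.round(s["joint_pos"],2)); print(np.round(R0,3))
CH=np.array([.5932,-.180,np.radians(16.5)]); CA=np.array([.5898,.1919,np.radians(.15)])
def loc(B,pos):
    d=np.asarray(pos)[:2]-B[:2]; c,s_=np.cos(B[2]),np.sin(B[2]); return np.array([c*d[0]+s_*d[1],-s_*d[0]+c*d[1]])*1000
def back(n,uv,z):
    p=P[n]; v=cv2.undistortPoints(np.array([[uv]],float),p["mtx"],p["dist"])[0,0]
    d=p["R"].T@np.array([v[0],v[1],1]); o=-p["R"].T@p["t"]; return o+d*(z-o[2])/d[2]
E
python3 - <<'E'
from h import *
np.set_printoptions(precision=4,suppress=True)
show()
for f in(0,1):
    print(f,*rel(w(CH,[[-.071,0,.10]])[0],toolR(CH[2],f)))
for nm,U,z in(("tooth far",(205,378),.036),("tooth near",(205,402),.033),("tab near",(208,466),.028),("plunger tip",(203,262),.045),("stop near",(203,235),.05)):
    print(nm,loc(CA,back("top",unz(U,(220,140)),z)))
for nm,U,z in(("tooth far",(177,205),.036),("tab near",(77,225),.028),("plunger tip",(310,195),.045)):
    print("s",nm,loc(CA,back("side",unz(U,(290,125)),z)))
for nm,U,z in(("ch tab near",(343,412),.028),("tab far-visible",(318,335),.03),("mid",(330,370),.028)):
    print(nm,loc(CH,back("top",unz(U,(325,150)),z)))
for nm,U,z in(("ch tab near",(68,327),.028),):
    print("s",nm,loc(CH,back("side",unz(U,(290,240)),z)))
E
```

```text
t 0.9 tcp [208.4 536.  231.3] F [-0.1 -0.1 -0.5] gap 85.4 j [1.06 0.31 0.05 1.3  0.   1.43]
[[ 0.     0.362  0.932]
 [ 0.     0.932 -0.362]
 [-1.     0.    -0.   ]]
0 [ 0.1313 -0.5713  0.562 ] [-0.6588  0.     -0.0001]
1 [ 0.1313 -0.5713  0.562 ] [ 2.4828 -0.0002 -0.0001]
tooth far [-20.7592   1.3866]
tooth near [-33.057    2.0471]
tab near [-66.1696   1.6634]
plunger tip [38.5329  0.2685]
stop near [51.8864 -0.7959]
s tooth far [-21.6218  -0.9741]
s tab near [-67.2024  -3.1627]
s plunger tip [37.7391 -7.3871]
ch tab near [-80.9471   0.4031]
tab far-visible [-39.29     0.8591]
mid [-58.3495   0.1692]
s ch tab near [-81.2174  -2.6003]
```

drive_tool:
  moves:
    - [[0,-0.043,0.042,-0.13,0,0,255],[0,-0.086,0.084,-0.26,0,0,255],[0,-0.129,0.126,-0.39,0,0,255],[0,-0.172,0.168,-0.52,0,0,255],[0,-0.215,0.21,-0.6588,0,0,255]]
  squeeze: 40

```text
clock: 1.52
tcp_pos: [0.3263, 0.259, 0.2316]
orientation: [0.7, -0.102, 0.699, 0.102]
wrist_force: [0.9, -0.4, 0.7]
finger_gap: 0.0001
```

```bash
cat > go.py <<'E'
import sys
from h import *
np.set_printoptions(precision=4,suppress=True)
B=CH if sys.argv[1]=="ch" else CA
x,y,z=map(float,sys.argv[2:5]); pi=float(sys.argv[5]) if len(sys.argv)>5 else 0
s=readout.get_state()
q=s["orientation"];R0=Rn.from_quat([q[1],q[2],q[3],q[0]])
print("t",round(s["clock"],2),"loc",loc(B,s["tcp_pos"]),"z",round(s["tcp_pos"][2]*1000,1),"Floc",np.round(Rn.from_euler("z",-B[2]).apply(s["wrist_force"]),1),"T",np.round(s["ft_torque"],2),"gap",round(s["finger_gap"]*1000,1),"j",np.round(s["joint_pos"],2))
print(*rel(w(B,[[x/1000,y/1000,z/1000]])[0],toolR(B[2],0,np.radians(pi)),s))
E
python3 go.py ch -71 0 100
```

```text
t 1.52 loc [-131.2133  496.7105] z 231.6 Floc [ 0.7 -0.6  0.7] T [ 0.04 -0.08 -0.04] gap 0.1 j [ 0.48  0.01 -0.32  1.24 -0.    0.19]
[ 0.1316 -0.4969  0.0591] [ 0.002   0.0013 -0.0002]
```

drive_tool:
  moves:
    - [[0,-0.06,0.007,0,0,0,255],[0,-0.12,0.014,0,0,0,255],[0.02,-0.178,0.021,0,0,0,255],[0.03,-0.236,0.028,0,0,0,255],[0.04,-0.295,0.035,0,0,0,255]]

```text
clock: 2.15
tcp_pos: [0.4448, -0.0156, 0.1916]
orientation: [0.701, -0.102, 0.699, 0.102]
wrist_force: [0.9, 0.5, 0.3]
finger_gap: -0.0002
```

```bash
python3 go.py ch -71 0 60
```

```text
t 2.15 loc [-95.5685 199.7697] z 191.6 Floc [1.  0.2 0.3] T [ 0.02 -0.1  -0.06] gap -0.2 j [-0.22  0.08 -0.35  1.14  0.   -0.51]
[ 0.1316 -0.1998  0.0239] [0.0018 0.0023 0.0001]
```

drive_tool:
  moves:
    - [[0.01,-0.055,0.007,0,0,0,255],[0.03,-0.11,0.014,0,0,0,255],[0.06,-0.165,0.02,0,0,0,255],[0.1,-0.2,0.024,0.002,0.002,0,255],[0.14,-0.2,0.024,0.002,0.002,0,255]]

```text
clock: 2.78
tcp_pos: [0.5269, -0.2037, 0.0506]
orientation: [0.701, -0.101, 0.699, 0.099]
wrist_force: [0.7, 0.1, -0.8]
finger_gap: 0.0002
```

```bash
python3 go.py ch -71 0 20
python3 - <<'E'
from h import *
for n,o,wh in(("side",(280,220),(110,100)),("top",(335,150),(90,90))):
    im=cams.read_camera(n)[o[1]:o[1]+wh[1],o[0]:o[0]+wh[0]]
    cv2.imwrite(f"pics/press_{n}.png",cv2.resize(im,None,fx=6,fy=6,interpolation=cv2.INTER_CUBIC))
E
```

```text
t 2.77 loc [-70.3102  -3.8513] z 50.6 Floc [ 0.7 -0.1 -0.8] T [-0.01  0.03 -0.01] gap 0.2 j [-0.51  0.41 -0.28  0.88 -0.   -0.8 ]
[ 0.0305  0.0039 -0.0008] [-0.0036  0.0021  0.0023]
```

View pics/press_side.png

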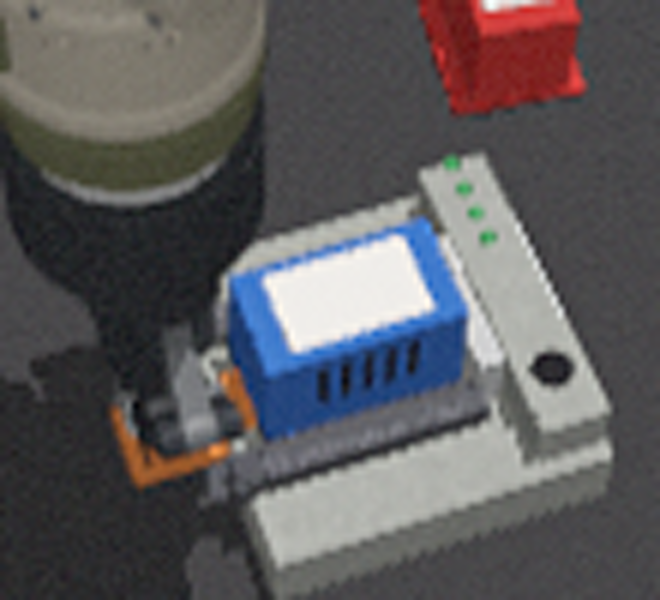

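View pics/press_top.png

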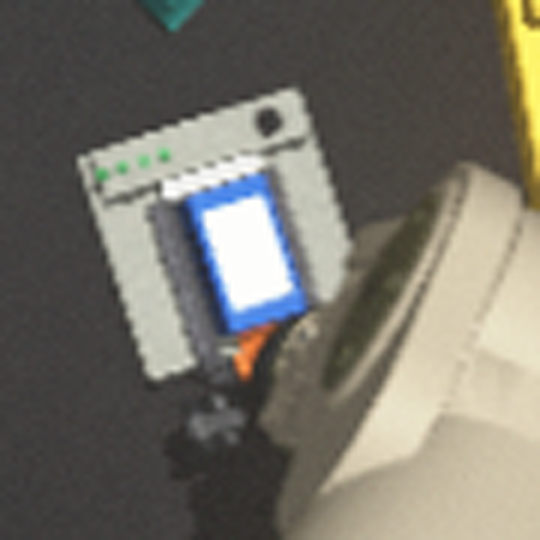

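drive_tool:
  moves:
    - [[0.012,0.003,0,0,0.002,0.002,255],[0.02,0.003,0,0,0.002,0.002,255],[0.024,0.003,0,0,0.002,0.002,255],[0.028,0.003,0,0,0.002,0.002,255],[0.031,0.003,0,0,0.002,0.002,255]]

```text
clock: 3.5
tcp_pos: [0.5215, -0.1964, 0.0181]
orientation: [0.697, -0.099, 0.702, 0.103]
wrist_force: [-8.7, 3.8, 28.1]
finger_gap: -0.0001
```

```bash
python3 go.py ch -71 0 20
python3 - <<'E'
from h import *
for n,o,wh in(("side",(280,220),(110,100)),("top",(335,150),(90,90))):
    im=cams.read_camera(n)[o[1]:o[1]+wh[1],o[0]:o[0]+wh[0]]
    cv2.imwrite(f"pics/press2_{n}.png",cv2.resize(im,None,fx=6,fy=6,interpolation=cv2.INTER_CUBIC))
E
```

```text
t 3.5 loc [-73.4076   4.6396] z 18.1 Floc [-7.2  6.2 28.1] T [ 0.85  1.64 -0.06] gap -0.1 j [-0.5   0.44 -0.32  0.82  0.   -0.79]
[-0.0019 -0.0046  0.0024] [-0.0012 -0.0065 -0.0068]
```

View pics/press2_side.png

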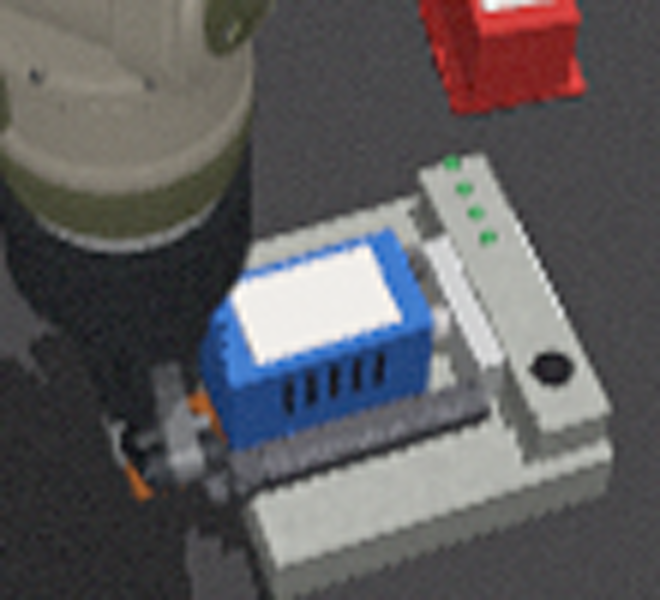

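drive_tool:
  moves:
    - [[-0.01,0,0,0,0,0,255],[-0.03,0,0,0,0,0,255],[-0.06,0,0,0,0,0,200],[-0.1,0,0,0,0,0,0],[-0.1,-0.005,0.01,0,0,0,0]]

```text
clock: 4.22
tcp_pos: [0.5356, -0.2, 0.1224]
orientation: [0.699, -0.1, 0.7, 0.102]
wrist_force: [0.3, -0.4, 0.1]
finger_gap: 0.0545
```

```bash
python3 go.py ch -14 0 46
python3 - <<'E'
from h import *
for n,o,wh in(("side",(280,220),(110,100)),("top",(335,150),(90,90))):
    im=cams.read_camera(n)[o[1]:o[1]+wh[1],o[0]:o[0]+wh[0]]
    cv2.imwrite(f"pics/rel_{n}.png",cv2.resize(im,None,fx=6,fy=6,interpolation=cv2.INTER_CUBIC))
E
```

```text
t 4.22 loc [-60.8807  -2.795 ] z 122.4 Floc [ 0.2 -0.5  0.1] T [-0.02 -0.06 -0.05] gap 54.5 j [-0.5   0.36 -0.16  1.05  0.   -0.78]
[0.0764 0.0027 0.047 ] [-0.0013 -0.0011 -0.0017]
```

View pics/rel_side.png

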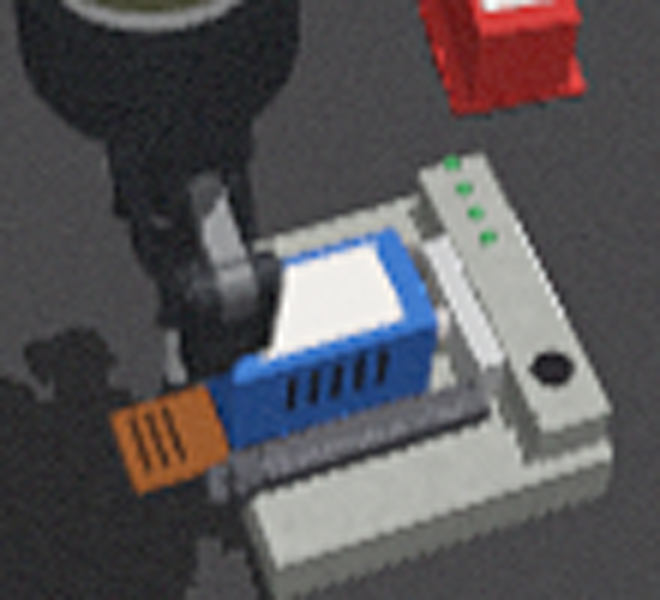

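View pics/rel_top.png

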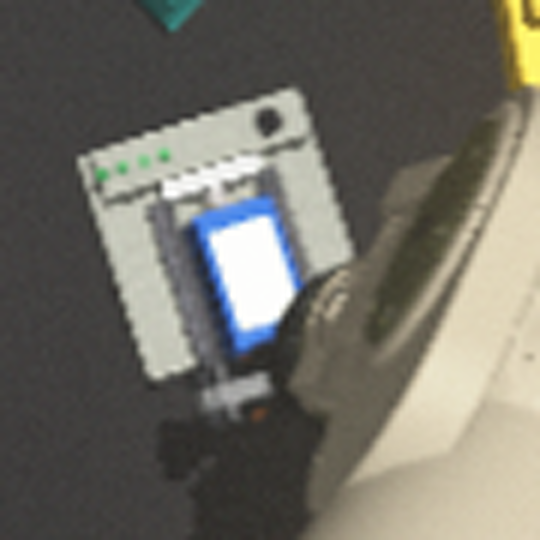

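drive_tool:
  moves:
    - [[0,0.002,0.025,0,0,0,0],[0,0.003,0.048,0,0,0,0],[0,0.003,0.049,0,0,0,0],[0,0.003,0.049,0,0,0,0],[0.01,0.003,0.049,0,0,0,0]]

```text
clock: 4.95
tcp_pos: [0.5806, -0.1829, 0.1089]
orientation: [0.698, -0.1, 0.701, 0.102]
wrist_force: [-0.1, -0.0, 0.0]
finger_gap: 0.0857
```

```bash
python3 go.py ch -12 0 46
python3 - <<'E'
from h import *
for n,o,wh in(("side",(280,220),(110,100)),("top",(335,150),(90,90))):
    im=cams.read_camera(n)[o[1]:o[1]+wh[1],o[0]:o[0]+wh[0]]
    cv2.imwrite(f"pics/ov_{n}.png",cv2.resize(im,None,fx=6,fy=6,interpolation=cv2.INTER_CUBIC))
E
```

```text
t 4.95 loc [-12.8741   0.7567] z 108.9 Floc [-0.1  0.   0. ] T [-0.03  0.    0.01] gap 85.7 j [-0.44  0.44 -0.07  1.06  0.   -0.72]
[ 0.0629 -0.001   0.0011] [-0.0014 -0.0037 -0.0043]
```

View pics/ov_side.png

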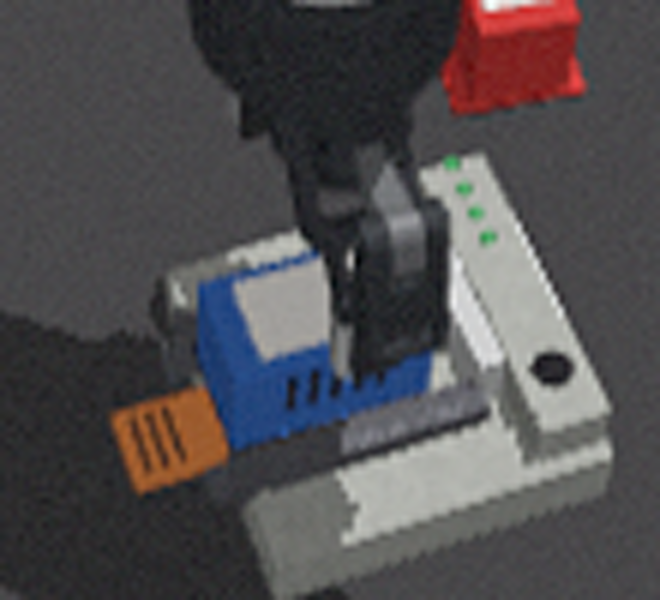

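drive_tool:
  moves:
    - [[0.02,-0.001,0.001,0,-0.004,-0.004,0],[0.04,-0.001,0.001,0,-0.004,-0.004,0],[0.055,-0.001,0.001,0,-0.004,-0.004,0],[0.062,-0.001,0.001,0,-0.004,-0.004,0],[0.062,-0.001,0.001,0,-0.004,-0.004,60]]
  squeeze: 40

```text
clock: 5.68
tcp_pos: [0.5799, -0.1827, 0.045]
orientation: [0.699, -0.1, 0.701, 0.102]
wrist_force: [0.4, -0.2, -0.7]
finger_gap: 0.0694
```

```bash
python3 go.py ch -12 0 46
```

```text
t 5.67 loc [-13.5012   1.1488] z 45.0 Floc [ 0.3 -0.3 -0.7] T [ 0.02  0.04 -0.01] gap 69.4 j [-0.44  0.49 -0.16  0.92  0.   -0.72]
[-0.0011 -0.0011  0.0015] [-0.0016 -0.0027 -0.0031]
```

drive_tool:
  moves:
    - [[-0.001,-0.001,0.001,0,0,0,100],[-0.001,-0.001,0.001,0,0,0,130],[-0.001,-0.001,0.001,0,0,0,255],[-0.001,-0.001,0.001,0,0,0,255],[-0.001,-0.001,0.001,0,0,0,255]]
  squeeze: 40

```text
clock: 6.3
tcp_pos: [0.5818, -0.1835, 0.0469]
orientation: [0.699, -0.1, 0.7, 0.102]
wrist_force: [-0.1, 1.8, 5.2]
finger_gap: 0.0397
```

```bash
python3 go.py ch -12 0 46
```

```text
t 6.3 loc [-11.8887  -0.1038] z 46.9 Floc [0.4 1.8 5.2] T [ 0.29  0.01 -0.02] gap 39.7 j [-0.44  0.49 -0.15  0.93  0.   -0.72]
[ 0.0009  0.0001 -0.0001] [-0.0014 -0.0013 -0.0022]
```

drive_tool:
  moves:
    - [[0,0,-0.002,0,-0.012,0,255],[0,0,-0.006,0,-0.024,0,255],[0,0,-0.012,0,-0.024,0,255],[0,0,-0.018,0,-0.024,0,255],[0,0,-0.024,0,-0.024,0,255]]

```text
clock: 6.92
tcp_pos: [0.5584, -0.1905, 0.0469]
orientation: [0.708, -0.099, 0.692, 0.103]
wrist_force: [1.4, 0.8, 0.8]
finger_gap: 0.0394
```

```bash
python3 go.py ch -100 0 46
```

```text
t 6.92 loc [-36.3819  -0.1689] z 46.9 Floc [1.6 0.3 0.8] T [ 0.15 -0.33  0.02] gap 39.4 j [-0.47  0.45 -0.23  0.88  0.02 -0.76]
[-0.0005  0.0001 -0.0636] [-0.0017  0.0227 -0.0022]
```

drive_tool:
  moves:
    - [[0,0,-0.012,0,0,0,255],[-0.0005,0,-0.026,0,0,0,255],[-0.001,0,-0.04,0,0,0,255],[-0.0013,0,-0.054,0,0,0,255],[-0.0015,0,-0.068,0,0,0,255]]

```text
clock: 7.55
tcp_pos: [0.4909, -0.2095, 0.046]
orientation: [0.707, -0.098, 0.693, 0.103]
wrist_force: [-0.2, 1.1, -3.7]
finger_gap: 0.0399
```

```bash
python3 go.py ch -110 0 46;python3 - <<'E'
from h import *
for n,o,wh in(("side",(260,220),(130,100)),("top",(335,150),(90,90))):
    im=cams.read_camera(n)[o[1]:o[1]+wh[1],o[0]:o[0]+wh[0]]
    cv2.imwrite(f"pics/dr_{n}.png",cv2.resize(im,None,fx=6,fy=6,interpolation=cv2.INTER_CUBIC))
E
```

```text
t 7.55 loc [-106.4541    0.7831] z 46.0 Floc [ 0.1  1.1 -3.7] T [-0.04  0.01 -0.01] gap 39.9 j [-0.56  0.36 -0.38  0.83  0.02 -0.85]
[-0.0001 -0.0008 -0.0035] [-0.002   0.0206 -0.0038]
```

View pics/dr_side.png

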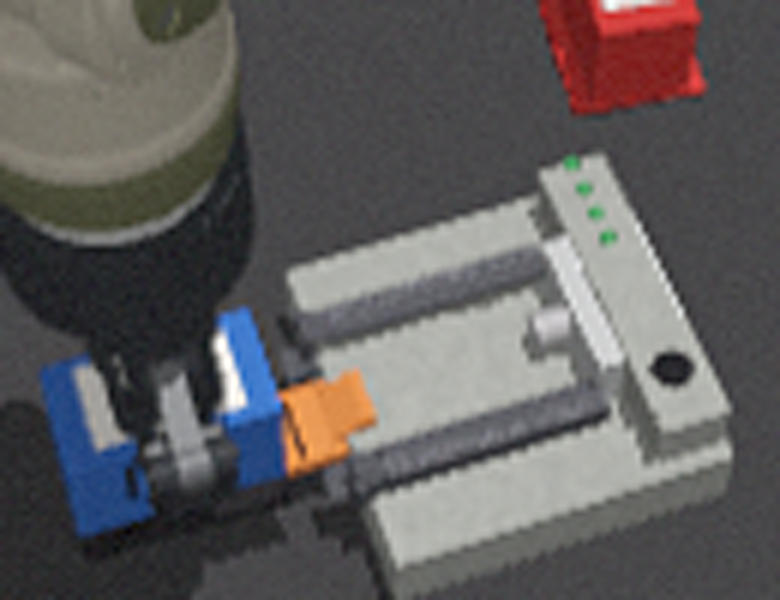

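```bash
python3 go.py ch -106 0 105 -1.25; python3 go.py ca -115 0 105 -1.25
```

```text
t 7.65 loc [-106.8425    0.9241] z 46.1 Floc [-0.3  0.4 -2.6] T [ 0.01 -0.05 -0.01] gap 39.4 j [-0.56  0.36 -0.38  0.83  0.02 -0.85]
[-0.0589 -0.0007  0.002 ] [-0.0032 -0.0016 -0.0042]
t 7.65 loc [-100.3556 -401.0975] z 46.1 Floc [-0.4  0.3 -2.6] T [ 0.01 -0.05 -0.01] gap 39.4 j [-0.56  0.36 -0.38  0.83  0.02 -0.85]
[-0.0553  0.3896  0.0988] [ 0.2821 -0.0022 -0.0102]
```

drive_tool:
  moves:
    - [[-0.03,0,0,0,0,-0.004,255],[-0.057,0.01,0.002,0,0,-0.004,255],[-0.057,0.065,0.016,0.07,0,-0.004,255],[-0.057,0.122,0.031,0.14,0,-0.006,255],[-0.057,0.18,0.046,0.21,0,-0.008,255]]

```text
clock: 8.28
tcp_pos: [0.4829, -0.0229, 0.1048]
orientation: [0.714, -0.025, 0.699, 0.026]
wrist_force: [0.6, 1.1, -2.5]
finger_gap: 0.0393
```

```bash
python3 go.py ca -115 0 105 -1.25
```

```text
t 8.28 loc [-107.4356 -214.5169] z 104.8 Floc [ 0.6  1.1 -2.5] T [-0.02 -0.04 -0.06] gap 39.3 j [-0.22  0.2  -0.43  0.92  0.01 -0.29]
[0.     0.2145 0.0072] [ 0.0688 -0.0016 -0.002 ]
```

drive_tool:
  moves:
    - [[0,0.055,-0.003,0.03,0,0,255],[0,0.11,-0.003,0.06,0,0,255],[0,0.165,-0.003,0.069,-0.001,-0.002,255],[0,0.208,-0.003,0.069,-0.001,-0.002,255],[0,0.2145,-0.003,0.069,-0.001,-0.002,255]]

```text
clock: 8.9
tcp_pos: [0.4641, 0.1934, 0.1047]
orientation: [0.715, -0.002, 0.7, 0.003]
wrist_force: [-0.8, -0.7, -3.3]
finger_gap: 0.0395
```

```bash
python3 go.py ca -112 0 48 -1.25;python3 - <<'E'
from h import *
for n,o,wh in(("side",(230,110),(130,100)),("top",(210,140),(110,100))):
    im=cams.read_camera(n)[o[1]:o[1]+wh[1],o[0]:o[0]+wh[0]]
    cv2.imwrite(f"pics/pre_{n}.png",cv2.resize(im,None,fx=6,fy=6,interpolation=cv2.INTER_CUBIC))
E
```

```text
t 8.9 loc [-125.6764    1.8494] z 104.7 Floc [-0.8 -0.7 -3.3] T [-0.01  0.06 -0.02] gap 39.5 j [ 0.24  0.24 -0.38  0.93 -0.    0.23]
[ 0.0569 -0.0019  0.0125] [ 0.0042 -0.0007 -0.0005]
```

View pics/pre_side.png

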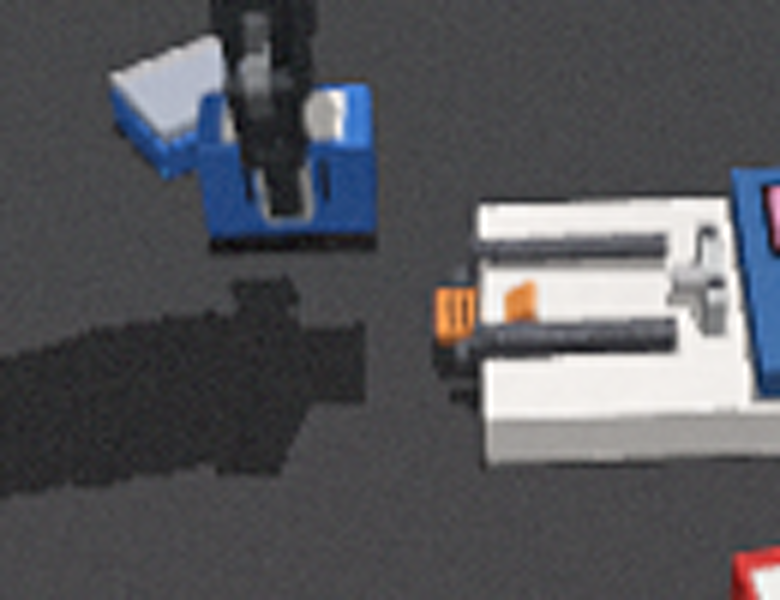

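View pics/pre_top.png

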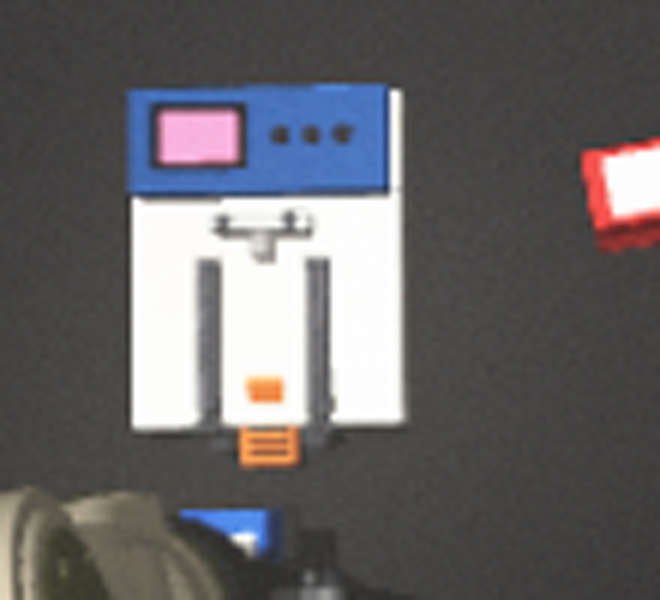

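drive_tool:
  moves:
    - [[0.005,-0.002,0.012,0.004,0,0,255],[0.02,-0.002,0.0125,0.004,0,0,255],[0.04,-0.002,0.0125,0.004,0,0,255],[0.055,-0.002,0.0125,0.004,0,0,255],[0.0577,-0.002,0.0125,0.004,0,0,255]]

```text
clock: 9.62
tcp_pos: [0.4769, 0.1886, 0.0454]
orientation: [0.713, -0.0, 0.701, -0.001]
wrist_force: [0.3, -1.2, -3.1]
finger_gap: 0.0397
```

```bash
python3 go.py ca -92 0 47.2 -1.25;python3 - <<'E'
from h import *
for n,o,wh in(("side",(230,110),(130,100)),("top",(210,140),(110,100))):
    im=cams.read_camera(n)[o[1]:o[1]+wh[1],o[0]:o[0]+wh[0]]
    cv2.imwrite(f"pics/pre2_{n}.png",cv2.resize(im,None,fx=6,fy=6,interpolation=cv2.INTER_CUBIC))
E
```

```text
t 9.62 loc [-112.9015   -2.9607] z 45.4 Floc [ 0.3 -1.2 -3.1] T [0.01 0.01 0.02] gap 39.7 j [ 0.22  0.32 -0.43  0.8  -0.    0.22]
[-0.0015  0.003   0.0209] [-0.0034 -0.0042  0.0011]
```

View pics/pre2_side.png

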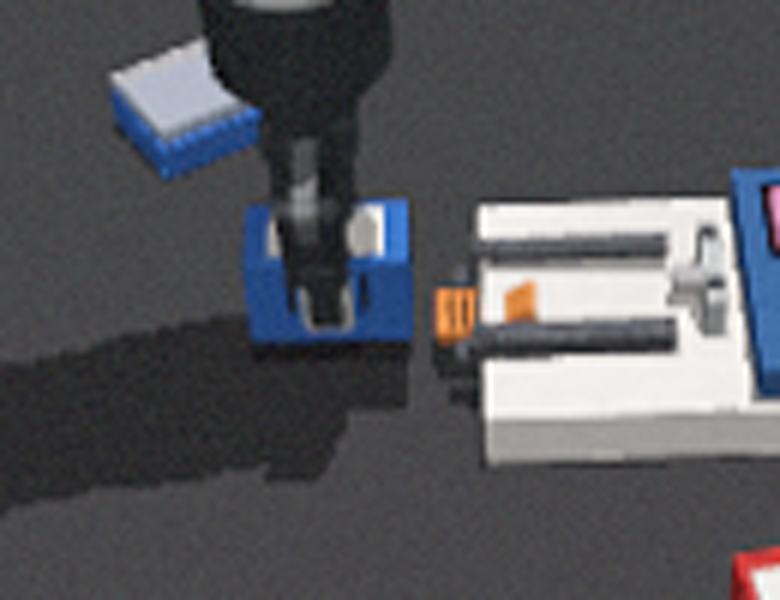

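View pics/pre2_top.png

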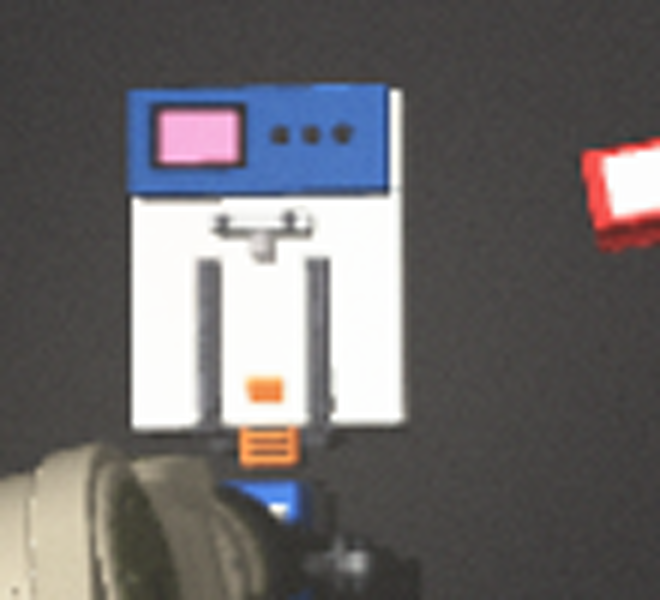

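drive_tool:
  moves:
    - [[-0.0015,0.003,0,-0.003,-0.004,0,255],[-0.0015,0.003,0.001,-0.003,-0.004,0,255],[-0.0015,0.003,0.001,-0.003,-0.004,0,255],[-0.0015,0.003,0.001,-0.003,-0.004,0,255],[-0.0015,0.003,0.001,-0.003,-0.004,0,255]]

```text
clock: 10.35
tcp_pos: [0.4788, 0.1922, 0.0482]
orientation: [0.715, -0.001, 0.699, 0.001]
wrist_force: [1.2, -0.4, -3.3]
finger_gap: 0.0396
```

```bash
python3 go.py ca -92 0 47.2 -1.25; python3 go.py ca -92 0 47.2 -1.25
python3 - <<'E'
from h import *
import pickle
d={n:cams.read_camera(n) for n in("side","top")}
pickle.dump(d,open("pre3.pkl","wb"))
s=readout.get_state(); t=s["tcp_pos"]
g=t+[0,0,.019]
# predicted body corners for pack centred at grip
L=np.array([(sx*.036,sy*.0265,zz) for zz in(-.034,-.029) for sx in(-1,1) for sy in(-1,1)]+[(sx*.035,sy*.02,.018) for sx in(-1,1) for sy in(-1,1)])+g
for n in d:
    im=cv2.resize(d[n],None,fx=6,fy=6,interpolation=cv2.INTER_CUBIC)
    for q in proj(n,L): cv2.circle(im,tuple(int(v) for v in (q+.5)*6-.5),3,(0,255,255),1)
    o=(230,110) if n=="side" else (210,140)
    cv2.imwrite(f"pics/pre3_{n}.png",im[o[1]*6:o[1]*6+600,o[0]*6:o[0]*6+780])
E
```

```text
t 10.35 loc [-111.0161    0.5847] z 48.2 Floc [ 1.2 -0.4 -3.3] T [-0.01  0.02  0.09] gap 39.6 j [ 0.23  0.32 -0.43  0.8  -0.01  0.23]
[ 0.0015 -0.0006  0.019 ] [0.0003 0.002  0.0005]
t 10.35 loc [-111.0161    0.5847] z 48.2 Floc [ 1.2 -0.4 -3.3] T [-0.01  0.02  0.09] gap 39.6 j [ 0.23  0.32 -0.43  0.8  -0.01  0.23]
[ 0.0015 -0.0006  0.019 ] [0.0003 0.002  0.0005]
```

View pics/pre3_side.png

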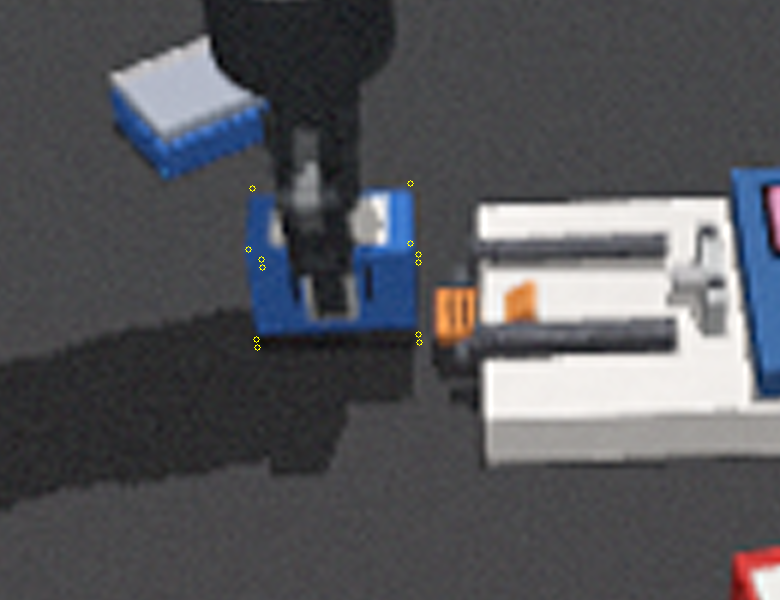

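View pics/pre3_top.png

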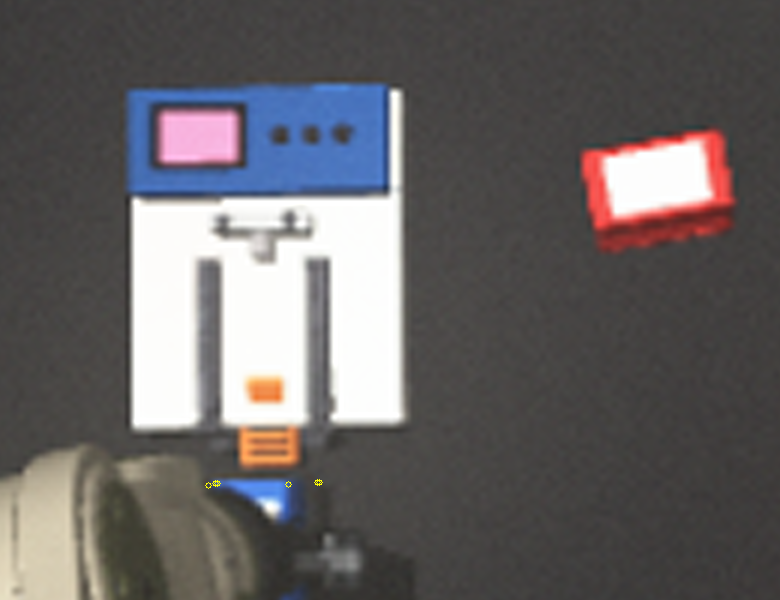

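drive_tool:
  moves:
    - [[0.0005,0.0005,0.004,0,0.002,0,255],[0.001,0.0005,0.008,0,0.002,0,255],[0.001,0.0005,0.012,0,0.002,0,255],[0.001,0.0005,0.016,0,0.002,0,255],[0.001,0.0005,0.02,0,0.002,0,255]]

```text
clock: 11.08
tcp_pos: [0.4991, 0.1927, 0.0476]
orientation: [0.715, -0.001, 0.699, 0.001]
wrist_force: [-0.2, -0.0, -3.3]
finger_gap: 0.0394
```

```bash
python3 go.py ca -75 1 47.2 -1.25
```

```text
t 11.07 loc [-90.6508   1.0369] z 47.6 Floc [-0.2 -0.  -3.3] T [ 0.02  0.04 -0.04] gap 39.4 j [ 0.22  0.35 -0.38  0.82 -0.01  0.22]
[ 0.0008 -0.      0.0156] [ 0.0002 -0.      0.0006]
```

Front edge is inside the lead-in without contact. Continue slowly.

drive_tool:
  moves:
    - [[0.0005,0,0.003,0,0,0,255],[0.0006,0,0.006,0,0,0,255],[0.0007,0,0.009,0,0,0,255],[0.0008,0,0.012,0,0,0,255],[0.0009,0,0.015,0,0,0,255]]

```text
clock: 11.7
tcp_pos: [0.5143, 0.1928, 0.0471]
orientation: [0.715, -0.001, 0.699, 0.001]
wrist_force: [-0.5, 0.5, -2.5]
finger_gap: 0.0394
```

```bash
python3 go.py ca -60 1 47.2 -1.25
```

```text
t 11.7 loc [-75.4526   1.0494] z 47.1 Floc [-0.5  0.5 -2.5] T [ 0.06  0.04 -0.04] gap 39.4 j [ 0.22  0.37 -0.35  0.83 -0.01  0.21]
[ 0.0002 -0.0001  0.0155] [0.0002 0.     0.0006]
```

drive_tool:
  moves:
    - [[0.0001,0,0.004,0,0,0,255],[0.0002,0,0.008,0,0,0,255],[0.0003,0,0.012,0,0,0,255],[0.0004,0,0.016,0,0,0,255],[0.0005,0,0.02,0,0,0,255]]

```text
clock: 12.32
tcp_pos: [0.5337, 0.1928, 0.047]
orientation: [0.714, -0.001, 0.7, 0.001]
wrist_force: [-1.8, -0.9, 1.2]
finger_gap: 0.0397
```

```bash
python3 go.py ca -35 1 47.2 -1.25
```

```text
t 12.32 loc [-56.1171   1.0777] z 47.0 Floc [-1.8 -0.9  1.2] T [-0.01  0.32 -0.01] gap 39.7 j [ 0.21  0.41 -0.3   0.85 -0.    0.2 ]
[ 0.0002 -0.0001  0.0211] [ 0.0005 -0.0014  0.0007]
```

drive_tool:
  moves:
    - [[0.0001,0,0.004,0,0,0,255],[0.0002,0,0.008,0,0,0,255],[0.0003,0,0.012,0,0,0,255],[0.0004,0,0.016,0,0,0,255],[0.0005,0,0.02,0,0,0,255]]

```text
clock: 12.95
tcp_pos: [0.554, 0.1929, 0.0469]
orientation: [0.714, -0.001, 0.7, 0.001]
wrist_force: [-1.6, 0.4, 1.9]
finger_gap: 0.0399
```

```bash
python3 go.py ca -15 1 47.2 -1.25
```

```text
t 12.95 loc [-35.8152   1.0535] z 46.9 Floc [-1.6  0.4  1.9] T [0.04 0.27 0.05] gap 39.9 j [ 0.2   0.44 -0.25  0.87 -0.    0.2 ]
[ 0.0001 -0.0001  0.0208] [ 0.0004 -0.0014  0.0007]
```

drive_tool:
  moves:
    - [[0.0001,0,0.004,0,0,0,255],[0.0002,0,0.008,0,0,0,255],[0.0003,0,0.012,0,0,0,255],[0.0004,0,0.016,0,0,0,255],[0.0005,0,0.02,0,0,0,255]]

```text
clock: 13.58
tcp_pos: [0.5742, 0.1929, 0.0468]
orientation: [0.714, -0.001, 0.7, 0.001]
wrist_force: [-0.8, -0.2, 1.6]
finger_gap: 0.0401
```

```bash
python3 go.py ca -5 1 47.2 -1.25
```

```text
t 13.57 loc [-15.5801   1.0717] z 46.8 Floc [-0.8 -0.2  1.6] T [-0.02  0.46 -0.02] gap 40.1 j [ 0.19  0.47 -0.19  0.89 -0.    0.19]
[-0.0002 -0.0001  0.0106] [ 0.0005 -0.0015  0.0007]
```

drive_tool:
  moves:
    - [[0.0,0,0.002,0,0,0,255],[0.0,0,0.004,0,0,0,255],[0.0,0,0.006,0,0,0,255],[0,0,0.008,0,0,0,255],[0,0,0.01,0,0,0,255]]

```text
clock: 14.2
tcp_pos: [0.5842, 0.193, 0.0469]
orientation: [0.714, -0.001, 0.7, 0.001]
wrist_force: [-1.3, -0.1, 1.9]
finger_gap: 0.0396
```

```bash
python3 go.py ca 5 1 47.2 -1.25
```

```text
t 14.2 loc [-5.5816  1.0737] z 46.9 Floc [-1.3 -0.1  1.9] T [ 0.01  0.45 -0.02] gap 39.6 j [ 0.19  0.49 -0.17  0.9  -0.    0.19]
[-0.     -0.0001  0.0106] [ 0.0005 -0.0017  0.0007]
```

drive_tool:
  moves:
    - [[0.0,0,0.0015,0,0,0,255],[0.0,0,0.003,0,0,0,255],[0.0,0,0.0045,0,0,0,255],[0,0,0.006,0,0,0,255],[0,0,0.0075,0,0,0,255]]

```text
clock: 14.82
tcp_pos: [0.5918, 0.193, 0.0471]
orientation: [0.714, -0.001, 0.7, 0.001]
wrist_force: [-2.4, -0.1, 1.5]
finger_gap: 0.0393
```

```bash
python3 go.py ca 5 1 47.2 -1.25
```

```text
t 14.82 loc [2.036  1.0742] z 47.1 Floc [-2.4 -0.1  1.5] T [ 0.03  0.47 -0.01] gap 39.3 j [ 0.19  0.5  -0.14  0.91 -0.    0.19]
[-0.     -0.0001  0.003 ] [ 0.0005 -0.0017  0.0007]
```

drive_tool:
  moves:
    - [[0.0,0,0.001,0,0,0,255],[0.0,0,0.002,0,0,0,255],[0.0,0,0.003,0,0,0,255],[0,0,0.004,0,0,0,255],[0,0,0.005,0,0,0,255]]

```text
clock: 15.45
tcp_pos: [0.5962, 0.193, 0.047]
orientation: [0.714, -0.001, 0.7, 0.001]
wrist_force: [-4.7, -0.8, 2.0]
finger_gap: 0.0394
```

```bash
python3 go.py ca 5 1 47.2 -1.25
```

```text
t 15.45 loc [6.3632 1.0589] z 47.0 Floc [-4.7 -0.8  2. ] T [0.   1.17 0.04] gap 39.4 j [ 0.19  0.51 -0.13  0.91 -0.    0.18]
[-0.0003 -0.0001 -0.0014] [ 0.0006 -0.003   0.0008]
```

drive_tool:
  moves:
    - [[0.0,0,0.0008,0,0,0,255],[0.0,0,0.0016,0,0,0,255],[0.0,0,0.0024,0,0,0,255],[0,0,0.0032,0,0,0,255],[0,0,0.004,0,0,0,255]]

```text
clock: 16.08
tcp_pos: [0.5999, 0.193, 0.0469]
orientation: [0.713, -0.001, 0.701, 0.001]
wrist_force: [-5.7, 0.8, 1.9]
finger_gap: 0.0396
```

```bash
python3 go.py ca 5 1 47.2 -1.25
```

```text
t 16.07 loc [10.0769  1.042 ] z 46.9 Floc [-5.7  0.8  1.9] T [0.   1.24 0.02] gap 39.6 j [ 0.19  0.51 -0.12  0.92 -0.    0.18]
[-0.0004 -0.     -0.0051] [ 0.0007 -0.0037  0.0009]
```

drive_tool:
  moves:
    - [[0.0,0,0.0006,0,0,0,255],[0.0,0,0.0012,0,0,0,255],[0.0,0,0.0018,0,0,0,255],[0,0,0.0024,0,0,0,255],[0,0,0.003,0,0,0,255]]

```text
clock: 16.7
tcp_pos: [0.6026, 0.193, 0.0469]
orientation: [0.713, -0.001, 0.701, 0.001]
wrist_force: [-5.3, -0.7, 2.4]
finger_gap: 0.0395
```

```bash
python3 go.py ca 5 1 47.2 -1.25
```

```text
t 16.7 loc [12.7849  1.0447] z 46.9 Floc [-5.3 -0.7  2.4] T [0.02 1.19 0.  ] gap 39.5 j [ 0.19  0.52 -0.11  0.92 -0.    0.18]
[-0.0005 -0.     -0.0078] [ 0.0007 -0.0043  0.0009]
```

drive_tool:
  moves:
    - [[0.0,0,0.0004,0,0,0,255],[0.0,0,0.0008,0,0,0,255],[0.0,0,0.0012,0,0,0,255],[0,0,0.0016,0,0,0,255],[0,0,0.002,0,0,0,255]]

```text
clock: 17.32
tcp_pos: [0.6046, 0.193, 0.0468]
orientation: [0.713, -0.001, 0.701, 0.001]
wrist_force: [-2.6, 0.6, -0.8]
finger_gap: 0.0396
```

```bash
python3 go.py ca 5 1 47.2 -1.25
```

```text
t 17.32 loc [14.8221  1.0431] z 46.8 Floc [-2.6  0.6 -0.8] T [ 0.1   0.47 -0.03] gap 39.6 j [ 0.18  0.52 -0.11  0.93 -0.    0.18]
[-0.0006 -0.     -0.0098] [ 0.0007 -0.0044  0.0009]
```

drive_tool:
  moves:
    - [[0.0,0,0.0003,0,0,0,255],[0.0,0,0.0006,0,0,0,255],[0.0,0,0.0009,0,0,0,255],[0,0,0.0009,0,0,0,255],[0,0,0.0009,0,0,0,255]]

```text
clock: 17.95
tcp_pos: [0.6049, 0.193, 0.0464]
orientation: [0.713, -0.002, 0.701, 0.001]
wrist_force: [-4.3, 0.5, -2.2]
finger_gap: 0.0396
```

```bash
python3 go.py ca 5 1 47.2 -1.25;python3 - <<'E'
from h import *
for n,o,wh in(("side",(280,110),(110,100)),("top",(210,140),(110,100))):
    im=cams.read_camera(n)[o[1]:o[1]+wh[1],o[0]:o[0]+wh[0]]
    cv2.imwrite(f"pics/in_{n}.png",cv2.resize(im,None,fx=6,fy=6,interpolation=cv2.INTER_CUBIC))
E
```

```text
t 17.95 loc [15.1258  1.0193] z 46.4 Floc [-4.3  0.5 -2.2] T [0.08 0.97 0.04] gap 39.6 j [ 0.18  0.52 -0.1   0.93 -0.    0.18]
[-0.0009 -0.     -0.0101] [ 0.0008 -0.0055  0.001 ]
```

View pics/in_side.png

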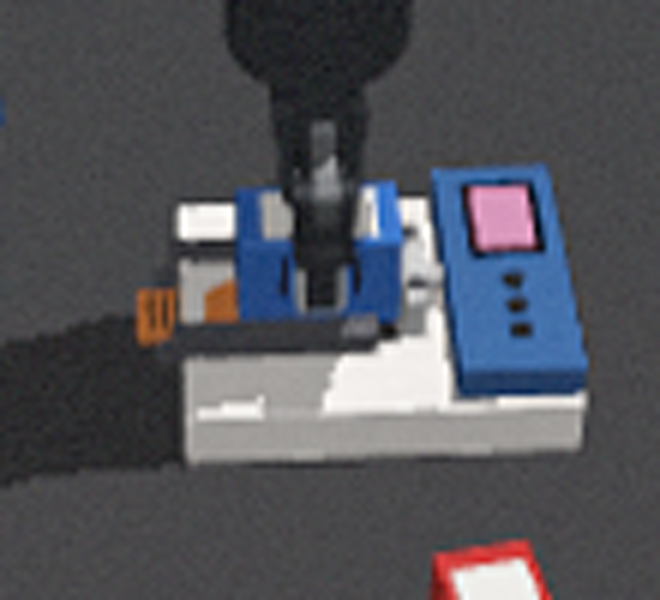

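drive_tool:
  moves:
    - [[-0.0003,0,0.0005,0,-0.002,0,255],[-0.0003,0,0.001,0,-0.002,0,255],[-0.0003,0,0.0014,0,-0.002,0,255],[-0.0003,0,0.0014,0,-0.002,0,255],[-0.0003,0,0.0014,0,-0.002,0,255]]

```text
clock: 18.68
tcp_pos: [0.6062, 0.193, 0.0465]
orientation: [0.713, -0.002, 0.701, 0.001]
wrist_force: [-4.8, 0.5, -5.3]
finger_gap: 0.0399
```

```bash
python3 go.py ca 5 1 47.2 -1.25
```

```text
t 18.68 loc [16.3951  1.0171] z 46.5 Floc [-4.8  0.5 -5.3] T [0.12 1.06 0.01] gap 39.9 j [ 0.18  0.52 -0.1   0.93 -0.    0.18]
[-0.0009 -0.     -0.0114] [ 0.0009 -0.0039  0.0011]
```

drive_tool:
  moves:
    - [[0,0,0.0003,0,0,0,255],[0,0,0.0006,0,0,0,255],[0,0,0.0009,0,0,0,255],[0,0,0.0012,0,0,0,255],[0,0,0.0012,0,0,0,255]]

```text
clock: 19.3
tcp_pos: [0.6065, 0.1929, 0.0465]
orientation: [0.713, -0.002, 0.701, 0.001]
wrist_force: [-6.7, -0.5, -2.5]
finger_gap: 0.0397
```

```bash
python3 go.py ca 5 1 47.2 -1.25
```

```text
t 19.3 loc [16.6705  0.9671] z 46.5 Floc [-6.7 -0.5 -2.5] T [0.03 1.54 0.02] gap 39.7 j [ 0.18  0.53 -0.1   0.93 -0.    0.18]
[-0.0009  0.     -0.0117] [ 0.0009 -0.0056  0.0011]
```

drive_tool:
  moves:
    - [[0,0,0.0006,0,-0.002,0,255],[0,0,0.0012,0,-0.004,0,255],[0,0,0.0018,0,-0.004,0,255],[0,0,0.002,0,-0.004,0,255],[0,0,0.002,0,-0.004,0,255]]

```text
clock: 19.92
tcp_pos: [0.6065, 0.1929, 0.0464]
orientation: [0.713, -0.002, 0.701, 0.001]
wrist_force: [-9.7, 0.3, -0.5]
finger_gap: 0.0394
```

```bash
python3 go.py ca 5 1 47.2 -1.25
```

```text
t 19.93 loc [16.7372  0.9436] z 46.4 Floc [-9.7  0.3 -0.5] T [0.13 2.03 0.02] gap 39.4 j [ 0.18  0.53 -0.1   0.93 -0.    0.18]
[-0.001   0.0001 -0.0117] [ 0.0013 -0.005   0.0013]
```

drive_tool:
  moves:
    - [[0,0,-0.0008,0,0,0,255],[0,0,-0.0016,0,0,0,255],[0,0,-0.0024,0,0,0,255],[0,0,-0.003,0,0,0,255],[0,0,-0.003,0,0,0,255]]

```text
clock: 20.55
tcp_pos: [0.6046, 0.1929, 0.0466]
orientation: [0.714, -0.002, 0.7, 0.001]
wrist_force: [-0.5, 0.1, -5.7]
finger_gap: 0.0392
```

```bash
python3 go.py ca 5 1 47.2 -1.25
```

```text
t 20.55 loc [14.8009  0.9477] z 46.6 Floc [-0.5  0.1 -5.7] T [0.05 0.21 0.01] gap 39.2 j [ 0.18  0.52 -0.11  0.92 -0.    0.18]
[-0.0008  0.0001 -0.0098] [ 0.001  -0.003   0.0012]
```

drive_tool:
  moves:
    - [[0,0,-0.0007,0,0,0,255],[0,0,-0.0014,0,0,0,255],[0,0,-0.002,0,0,0,255],[0,0,-0.002,0,0,0,255],[0,0,-0.002,0,0,0,255]]

```text
clock: 21.18
tcp_pos: [0.6043, 0.1929, 0.0472]
orientation: [0.715, -0.002, 0.699, 0.001]
wrist_force: [4.9, 0.3, -7.2]
finger_gap: 0.0393
```

```bash
python3 go.py ca 5 1 47.2 -1.25
```

```text
t 21.18 loc [14.4529  0.964 ] z 47.2 Floc [ 5.   0.3 -7.2] T [-0.05 -1.24 -0.01] gap 39.3 j [ 0.18  0.52 -0.11  0.92 -0.01  0.18]
[-0.0002  0.     -0.0095] [0.0008 0.0001 0.001 ]
```

drive_tool:
  moves:
    - [[0.0005,0,0.0005,0,0,0,255],[0.0005,0,0.0005,0,0,0,200],[0,0,0.0005,0,0,0,90],[0,0,0.0005,0,0,0,40],[0,0,0.0005,0,0,0,0]]

```text
clock: 21.8
tcp_pos: [0.6048, 0.193, 0.0475]
orientation: [0.715, -0.002, 0.699, 0.001]
wrist_force: [-0.1, 0.8, -0.2]
finger_gap: 0.0852
```

```bash
python3 go.py ca 5 1 130
```

```text
t 21.8 loc [14.9703  1.0496] z 47.5 Floc [-0.1  0.8 -0.2] T [-0.02  0.02  0.  ] gap 85.2 j [ 0.18  0.52 -0.11  0.92 -0.    0.18]
[-0.0827 -0.0001 -0.0081] [0.0009 0.0222 0.0009]
```

Open and force-free. Rise straight and move clear.

drive_tool:
  moves:
    - [[-0.015,0,0,0,0,0,0],[-0.045,0,-0.001,0,0,0,0],[-0.09,0,-0.002,0,0,0,0],[-0.14,0,-0.03,0,0,0,0],[-0.16,0,-0.09,0,0,0,0]]

```text
clock: 22.42
tcp_pos: [0.5147, 0.1931, 0.2097]
orientation: [0.718, -0.001, 0.696, 0.001]
wrist_force: [-0.3, -0.5, 0.6]
finger_gap: 0.0855
```

drive_tool:
  moves:
    - [[0,0,-0.05,0,0,0,0],[0,0,-0.08,0,0,0,0],[0,0,-0.08,0,0,0,0],[0,0,-0.08,0,0,0,0],[0,0,-0.08,0,0,0,0]]

```text
clock: 23.05
tcp_pos: [0.4358, 0.193, 0.2076]
orientation: [0.718, -0.0, 0.696, 0.001]
wrist_force: [-0.3, 0.5, -0.2]
finger_gap: 0.0859
```

```bash
python3 go.py ca 5 1 130;python3 - <<'E'
from h import *
for n,o,wh in(("side",(280,110),(110,90)),("top",(220,140),(110,90))):
    f=cams.read_camera(n); cv2.imwrite(f"pics/full_{n}.png",f)
    im=f[o[1]:o[1]+wh[1],o[0]:o[0]+wh[0]]
    cv2.imwrite(f"pics/fin_{n}.png",cv2.resize(im,None,fx=6,fy=6,interpolation=cv2.INTER_CUBIC))
E
```

```text
t 23.05 loc [-153.9928    1.4744] z 207.6 Floc [-0.3  0.5 -0.2] T [-0.08  0.06  0.03] gap 85.9 j [ 0.25  0.11 -0.27  1.16 -0.01  0.25]
[ 0.0825 -0.0004  0.1565] [-0.0008  0.0309 -0.001 ]
```

View pics/fin_side.png

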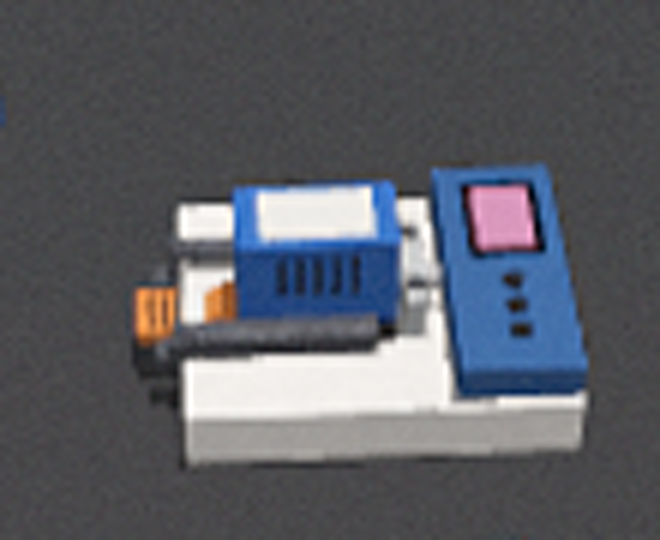

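View pics/fin_top.png

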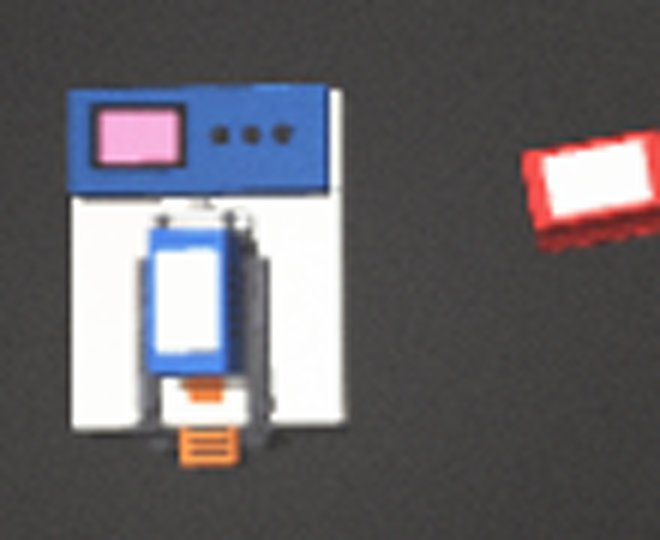

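View pics/full_side.png

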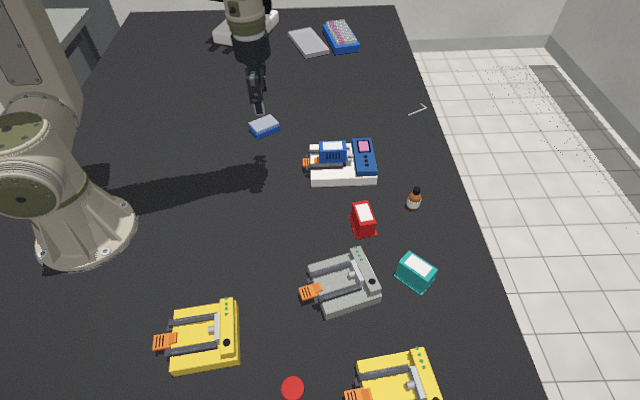

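```bash
python3 -c "
from workcell import env; print(env.hand_in())"
```

```text
the job is handed in; nothing more can be done
None
```

The blue battery pack is now on the camera box's rail with its catch holding it. I handed the job in at about 23 s.

- **Charger:** I pressed the orange tab and the pack sprang out. I gripped it at 40 N and drew it off the rail with only a few newtons.
- **Camera box:** I slid the pack in level. At about x = 13–15 mm the upward force of the catch dropped away. I felt the hard stop at about x = 16.7 mm, with no more than about 10 N of push at any reading.
- **Latch check:** Pulling back, the pack moved about 2 mm and then held against a 5 N pull.
- **After letting go:** Both cameras show the pack still in place more than a second later, with the catch tooth up behind it. The arm was clear and the wrist force was about zero. In the last side picture, the slide box, oil bottle and lens cap are where they were.

**Forces and measurements:**
- Pressing the charger tab gave a 28 N reading with the catch bottomed out. That is more than the 6.3 N needed, but under the 40 N limit.
- The two cameras disagreed by 1–4 mm on where the boxes were. I used the average and found no significant side force in either rail.
- I did not read the catch joints directly. I judged the latch from the forces and the pictures.

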